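Stow the loaded service tray in the bench rack over its retaining lip

ROBOT

A 7-joint arm with a two-finger parallel gripper is mounted at the origin on a cart in front of the work surface, level with it; the furniture and walls round the work are solid. World frame = base frame: x ahead of the robot, y to its left, z up, the work surface at z = 0. Lengths are in m, angles in rad, forces in N, time in s.
With the tool pointing down it reaches from about 0.425 to 0.95 m from the base axis. Payload 4.7 kg.
Tool frame: the origin (TCP) lies midway between the tips of the shut fingers; the grasp point (between the pads) lies 19 mm behind it; z points along the fingers, y is the direction in which the jaws open and shut (so a half turn about z gives the same grasp; the last joint's range is limited). The gripper opens to 85 mm and grips with 20 to 120 N. Pads are 22 mm wide; open, the fingers measure 114 mm over their backs; the gripper's body (76 mm by 85 mm) begins 54 mm behind the grasp point. The pads swing forward as they close: fully open they stand 13 mm farther back than shut.
Start: joints at [1.304, 0.469, -0.049, 1.532, 0.024, 1.141, -0.082], TCP at [0.159, -0.656, 0.204] pointing down, gripper open.
Joint ranges: [-2.59, 2.59], [-0.33, 1.99], [-1.39, 1.29], [0.1, 2.45], [-1.04, 4.18], [0.21, 1.99], [-2.66, 2.66]. Speed limits (rad/s): [2.57, 2.57, 3.14, 3.14, 3.14, 3.14, 3.14].

INTERFACE

Orientations are given as a rotation vector (axis times angle).
In Python, from cell import monitor, cams, ticket gives the robot as it stands.
- The arm moves only by the tool send_rows, never from a script. Its arguments are lists of equal length, an entry for each row: "translation": the shift along the tool's x, y, z in m, a list of three; "twist": the turn about the tool's z in units of 5 degrees (1.0 is 5 degrees). In form: {"translation": [[tx, ty, tz], ...], "twist": [twist, ...]}. A call has 1 to 8 rows; each row is the pose to reach, as a shift and turn from the pose measured when the call began, along the tool's axes at that moment; what a row does not reach only later rows make up. A row lasts 1/8 s, in which the tool goes at most 62.5 mm and 10.7 degrees, less where a joint would pass 70% of its speed; a pose out of reach is approached as far as the arm can. A call with a gripper value outside its range is refused whole. "grip" is the finger opening in m, from 0 to 0.0854, set as the call begins (left out, the last holds). The fingers move at their own pace and stop on an object; "force" is the grip in N (left out, the last holds). Time passes only in rows, so rows that repeat a pose let the fingers close. It gives the time, the measured TCP pose, the force and the opening at its end, in the units of the state.
- monitor.get_obs(): the state, without advancing time (a new reading comes with each control period).
- cams.capture(name): name is "side" or "top" or "wrist"; returns a dict with "frame" (400x640x3 uint8, blue, green, red), "depth" (400x640 float32, m along the optical axis (not along the pixel's ray), 0 where there is no reading), "camera_matrix" (3x3 intrinsics, pixels), "R" (3x3) and "t" (3): a world point X has camera coordinates R X + t. Camera axes: x right, y down, z forward; pixel columns grow to the right and rows downward; lengths in m; the calibration is good to about 2 mm. A picture is of the moment at which its call begins.
- ticket.sign_off(): hands the job in, once; it reports no verdict.
Trained networks look in a picture, given as the dict that the camera call returned (one of the last four; its "shot" number tells which), for a name from the list of things; names that differ only in an ending like _2 or _b are one class to them, and where a whole thing is asked for, a point or a joint stands for the part that bears it (a point fixed in the world has none). Each returns a list of dicts, best first, with "p" (0 to 1); they miss things now and then, are a little off and sometimes report something else, mostly with a low value. They report only what shows in the picture. A call takes as long as a camera call. They do not tell look-alikes from the thing itself.
- cams.boxes_of(picture, name): "position" ([x, y, z] in m, in world coordinates, good to about 4 mm: the middle of the surface that is visible of it).
- cams.spot_point(picture, name): "position" ([x, y, z] in m, in world coordinates, good to about 4 mm: a listed point, or the origin of a listed thing).
The state is a dict: "t": time; "q": joint angles; "qvel": joint speeds; "effort": joint torques, N m; "eef_pos": TCP position; "orientation": TCP orientation; "wrist_force": force on the tool from outside, world axes, zero at the start; "wrist_torque": the same for the moment, N m; "grip_width": opening from 0.0 (shut) to 1.0 (fully open).
Only numpy, scipy, OpenCV 4.12 (cv2) and the standard library are available. Lean on these libraries where they do the work, as an engineer would, in place of code of your own. Each camera call takes 0.05 s, during which the arm holds its last target. There are 200 camera calls.

TASK

Put the loaded service tray away in the low bay of the bench rack: lift its far end over the rack's lip, let it rest there with your hand off, then take the tray by its near handle, slide it in against the sprung buffer and lower its near end behind the lip, so that it lies flat on the deck, held between lip and buffer. Keep the tray close to level all the way, with the grease tub standing and the pedal lying in it, and do not disturb the things standing around.

Things in the scene. Friction and masses are not known exactly. Their poses are not given: they have to be found in the camera images.
- rack: Grey sheet-steel bench rack, 235 x 190 x 116 mm, fixed to the bench. Origin: on the bench under the middle of its tray bay; x points into the bay (away from the robot, the way the tray slides in), y left, z up. Its flat deck, top at z = 12 mm, runs from the lip at the front to the back wall at x = 116 mm. A seated tray has its centre at x = 0 to +6 mm and y within 6 mm of 0.
- rack_lip (a point): Top middle of the rounded lip across the front of the bay: x = -99, y = 0, z = 24 mm in the rack's frame. The lip is 8 mm thick (x = -103 to -95) and stands 12 mm above the deck, 24 mm above the bench.
- rack_cheek (a point): Top front end of the left side cheek's inner face: x = -101, y = +81, z = 48 mm in the rack's frame (the right one mirrors it at y = -81). Cheeks are 48 mm high for x < 2 mm and full height behind; in front of x = -101 they flare outwards to x = -116, y = +-88 mm.
- rack_shelf (a point): Middle of the front lower edge of the rack's stock shelf, which covers only the back half of the bay (x > 2 mm): x = 2, y = 0, z = 108 mm in the rack's frame. Its top is at 112 mm, its front edge at 116 mm; two small cartons fixed on it reach z = 165 mm at x > 20 mm. The front half of the bay is open above.
- rack_seat (a point): Point on the deck's top, x = 0, y = 0, z = 12 mm in the rack's frame: the tray's origin belongs here or up to 6 mm deeper. A sprung rubber buffer in the bay's back has its face at x = +90 mm (z = 21 to 43) and yields 11 mm to a hard stop (1 to 3.5 N); the 190 mm long tray must push it in by 5 to 11 mm before its near end can drop behind the lip.
- tray: Open aluminium tray, 190 (x) x 150 (y) mm, walls 3 mm thick, rim at 33 mm, flat floor 3 mm thick; about 0.6 kg with its load. Origin: centre of the underside; x points along its length to the far end (nearest the rack), z up. It starts flat on the bench before the rack, up to about 0.36 rad and 65 mm out of line with it. Both ends are alike.
- tray_far_bar (a point): Middle of the black round handle bar (12 mm thick, about 80 mm free between its posts, along the tray's y) over the far end: x = +85, z = 62 mm in the tray's frame; nothing near it but the rim 29 mm below. The round bar turns only stiffly between gripped pads, so the tray pitches with the hand.
- tray_near_bar (a point): Middle of the same kind of bar over the near end: x = -85, z = 62 mm in the tray's frame.
- tray_far_end (a point): Middle of the lower edge of the far end: x = +95, z = 0 mm in the tray's frame.
- tray_near_end (a point): Middle of the lower edge of the near end: x = -95, z = 0 mm in the tray's frame.
- grease_tub: Round cream tub with a red lid, 64 mm across, 51 mm high, standing in the tray (left or right half). Origin: centre of its underside, z up.
- pedal: Black resin pedal, 63 x 107 x 24 mm, lying in the other half of the tray, its length along the tray. Origin: centre of its underside.
- aerosol_can: Aerosol can, 58 mm across, 182 mm high, standing left of the rack: leave it alone. Origin: centre of its underside.
- oil_bottle: Small oil bottle, 37 mm across, 126 mm high, standing right of the rack: leave it alone. Origin: centre of its underside.
- chain_tool: Chain tool, 50 x 95 x 29 mm, lying right of the tray: leave it alone. Origin: centre of its underside.
- brake_caliper: Brake caliper, 51 x 91 x 33 mm, lying left of the tray and rack: leave it alone. Origin: centre of its underside.
Not all that is in view belongs to the job. What is shaped like the pedal but pink or purple is not meant.

How it is judged:
On the way:
1. the tray's far end rests over the lip, its near end on the bench, with the hand off the tray (x of tray_far_end in the frame of rack above -0.095 m and height (world z) of tray_far_end above 0.018 m and height (world z) of tray_near_end below 0.008 m and contact force between the fingers and tray below 0.1 N and linear speed of tray below 0.02 m/s), for 0.2 s.
At the end, for the whole second after the job is handed in: The tray lies flat and at rest on the deck (both ends within 4 mm of it) behind the lip, against the buffer; its centre is -3 to +10 mm along the bay and within 10 mm across from the seat point; tub standing and pedal flat on its floor; nothing held (x of tray in the frame of rack between -0.003 and 0.01 m and y of tray in the frame of rack between -0.01 and 0.01 m and height (world z) of each of tray_near_end, tray_far_end below 0.016 m and angle between tray's own z axis and vertical below 0.03 rad and linear speed of tray below 0.01 m/s and angle between each of grease_tub, pedal's own z axis and vertical below 0.15 rad and z of each of grease_tub, pedal in the frame of tray below 0.008 m and horizontal distance between grease_tub and tray below 0.09 m and horizontal distance between pedal and tray below 0.08 m); the robot touches nothing.
It fails at once if the tray is tipped more than 20 degrees (angle between tray's own z axis and vertical above 0.35 rad).
It fails at once if the grease tub topples (angle between grease_tub's own z axis and vertical above 0.6 rad).
It fails at once if a thing standing around is moved more than 30 mm (distance of any of aerosol_can, oil_bottle, chain_tool, brake_caliper from where it was at the start of the episode above 0.03 m).
It also fails if it takes over 51 s, if anything falls off the work surface, if the arm or the gripper's body presses on something with over 40 N, if the wrist force passes 120 N, or if a joint passes its speed limit or range.

## Working session

There is one attempt and no reset: what is moved stays moved. The work goes in short steps, Python scripts to look and compute and a tool call to move; the robot and the scene stay as the last step left them, time stands still between calls to the robot, and variables do not carry over. Pictures are saved under pics/ and viewed, about 8 in all and at most 12, crops included, and the job is handed in when it is done.

Besides the shell and the picture viewer there is one more tool, called after "Call:" in YAML: its name, and indented under it one key for each argument. send_rows: Moves the arm, as the interface text tells. Its arguments: {"type":"object","properties":{"translation":{"type":"array","items":{"type":"array","items":{"type":"number"}}},"twist":{"type":"array","items":{"type":"number"}},"grip":{"type":"number"},"force":{"type":"number"}},"required":["translation","twist"]}

```bash
mkdir -p pics
cat > h.py <<'E'
import numpy as np, cv2
from cell import monitor, cams, ticket
from scipy.spatial.transform import Rotation as Ro
np.set_printoptions(precision=4,suppress=True)
def st():
    o=monitor.get_obs(); R=Ro.from_rotvec(o["orientation"]).as_matrix()
    print("t",round(o["t"],2),"p",np.array(o["eef_pos"]),"F",np.array(o["wrist_force"]),"g",round(o["grip_width"],3)); print(R)
    return o,R
def find(pic,names):
    out={}
    for n in names:
        r=cams.spot_point(pic,n)
        print(n,[(np.array(d["position"]).round(4).tolist(),round(d["p"],2)) for d in r[:2]])
        if r: out[n]=np.array(r[0]["position"])
    return out
E
python3 - <<'E'
from h import *
st()
for c in ["top","side"]:
    p=cams.capture(c); cv2.imwrite(f"pics/{c}0.png",p["frame"]); print(c)
    find(p,["rack","rack_lip","rack_cheek","rack_shelf","rack_seat","tray","tray_far_bar","tray_near_bar","tray_far_end","tray_near_end","grease_tub","pedal","aerosol_can","oil_bottle","chain_tool","brake_caliper"])
print(monitor.get_obs()["t"])
E
```

```text
t 0.0 p [ 0.1588 -0.6554  0.2025] F [-0.2228 -0.0782 -0.3063] g 1.003
[[ 0.9719  0.2356 -0.0005]
 [ 0.2356 -0.9718  0.0018]
 [-0.0001 -0.0019 -1.    ]]
top
rack [([0.6425, -0.3407, 0.0009], 0.76), ([0.6006, -0.1653, 0.0029], 0.69)]
rack_lip [([0.547, -0.3215, 0.0271], 0.64)]
rack_cheek [([0.5627, -0.2409, 0.05], 0.83)]
rack_shelf [([0.6466, -0.341, 0.1132], 0.9), ([0.5002, -0.4683, 0.0029], 0.26)]
rack_seat [([0.6397, -0.3399, 0.0126], 0.96), ([0.5027, -0.4639, 0.0041], 0.66)]
tray [([0.3996, -0.2806, 0.0007], 0.73)]
tray_far_bar [([0.4783, -0.3224, 0.0605], 0.79), ([0.5994, -0.1641, 0.0016], 0.74)]
tray_near_bar [([0.3201, -0.2506, 0.0626], 0.85), ([0.6002, -0.164, 0.0007], 0.61)]
tray_far_end []
tray_near_end [([0.3126, -0.2427, -0.0025], 0.7)]
grease_tub [([0.3889, -0.3198, 0.0092], 0.88)]
pedal [([0.5721, -0.5914, 0.0042], 0.96), ([0.1746, -0.3343, 0.0006], 0.89)]
aerosol_can [([0.7062, -0.2028, -0.0032], 0.58)]
oil_bottle [([0.5016, -0.4666, 0.0062], 0.56)]
chain_tool [([0.4256, -0.5312, -0.001], 0.74)]
brake_caliper [([0.5981, -0.1631, 0.0017], 0.64)]
side
rack [([0.6435, -0.34
[... 239 characters left out ...]

tray [([0.3972, -0.2867, -0.0019], 0.82)]
tray_far_bar [([0.4755, -0.3199, 0.0579], 0.68), ([0.501, -0.4663, -0.0007], 0.59)]
tray_near_bar [([0.325, -0.2512, 0.0612], 0.89)]
tray_far_end [([0.4846, -0.3275, 0.0028], 0.82)]
tray_near_end [([0.3131, -0.2436, -0.0018], 0.72), ([0.6413, -0.3437, 0.014], 0.38)]
grease_tub [([0.3859, -0.3141, 0.0036], 0.69)]
pedal [([0.1708, -0.3395, 0.0005], 0.96), ([0.5715, -0.5912, -0.0015], 0.62)]
aerosol_can [([0.7039, -0.1979, -0.004], 0.64)]
oil_bottle [([0.5033, -0.4674, -0.005], 0.64)]
chain_tool [([0.423, -0.529, -0.0004], 0.67), ([0.6436, -0.3444, -0.002], 0.46)]
brake_caliper [([0.705, -0.1957, -0.0049], 0.58), ([0.5959, -0.1617, -0.0005], 0.57)]
1.7
```

View pics/top0.png

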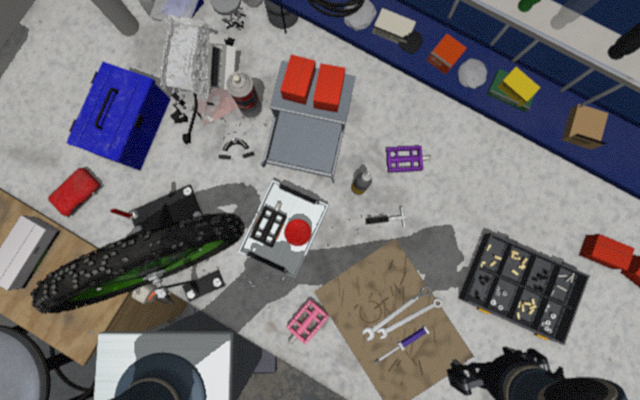

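Run:
```python
from h import *
# least-squares 2D frame fits
def fit(pts):
    L=np.array([p[0] for p in pts]);W=np.array([p[1] for p in pts])
    Lc=L-L.mean(0);Wc=W-W.mean(0)
    a=np.arctan2((Lc[:,0]*Wc[:,1]-Lc[:,1]*Wc[:,0]).sum(),(Lc*Wc).sum())
    R=np.array([[np.cos(a),-np.sin(a)],[np.sin(a),np.cos(a)]])
    o=W.mean(0)-R@L.mean(0)
    print("yaw",a,"o",o,"res",(W-(L@R.T+o)).round(4).tolist()); return a,o,R
ra,ro,rR=fit([((0,0),(.6430,-.3417)),((-.099,0),(.5484,-.3202)),((-.101,.081),(.562,-.24)),((.002,0),(.6474,-.3419)),((0,0),(.642,-.3405))])
ta,to,tR=fit([((0,0),(.3984,-.2836)),((.085,0),(.477,-.3212)),((-.085,0),(.3225,-.2509)),((.095,0),(.4846,-.3275)),((-.095,0),(.3128,-.2432))])
print("tray in rack",rR.T@(to-ro), ta-ra,"far end",rR.T@(to+tR@[.095,0]-ro))
for r in [.085,-.085]: print(to+tR@[r,0])
# radial limits for seated near bar
print("seated near bar",ro+rR@[-.082,0],np.hypot(*(ro+rR@[-.082,0])))
```

```text
yaw -0.2153880468373582 o [ 0.6438 -0.3411] res [[-0.0008, -0.0006], [0.0013, -0.0002], [-0.0004, 0.0004], [0.0017, -0.0003], [-0.0018, 0.0006]]
yaw -0.4432706846661446 o [ 0.3991 -0.2853] res [[-0.0007, 0.0017], [0.0012, 0.0005], [0.0002, -0.0021], [-0.0003, -0.0015], [-0.0004, 0.0013]]
tray in rack [-0.251   0.0023] -0.2278826378287864 far end [-0.1585 -0.0192]
[ 0.4758 -0.3217]
[ 0.3223 -0.2488]
seated near bar [ 0.5637 -0.3236] 0.6499726370428983
```

The top view shows the rack at about (310,120), the tray at (285,225) with the tub at (297,232) and the pedal at (268,225), and the look-alikes at (307,320) pink and (405,157) purple. I'm moving above the far bar now.

Call:
send_rows:
  translation:
    - [0.048,-0.031,0.006]
    - [0.097,-0.062,0.013]
    - [0.145,-0.094,0.02]
    - [0.193,-0.125,0.026]
    - [0.242,-0.156,0.033]
    - [0.29,-0.187,0.04]
    - [0.338,-0.218,0.046]
    - [0.387,-0.25,0.052]
  twist: [-1.3,-2.6,-3.9,-5.1,-6.4,-7.7,-9.0,-10.2]
  grip: 0.05

```text
t: 2.7
eef_pos: [0.4774, -0.3208, 0.1517]
orientation: [2.652, 1.683, 0.0]
wrist_force: [0.8, 0.5, -0.9]
grip_width: 0.585
```

Run:
```python
from h import *
o,R=st()
p=cams.capture("wrist"); cv2.imwrite("pics/w1.png",p["frame"])
f=find(p,["tray_far_bar","tray_far_end","rack_lip"])
p=cams.capture("side"); find(p,["tray_far_bar"])
print(o["q"])
```

```text
t 2.7 p [ 0.4774 -0.3208  0.1517] F [ 0.7823  0.5379 -0.8972] g 0.585
[[ 0.4259  0.9048  0.0007]
 [ 0.9048 -0.4259 -0.0008]
 [-0.0004  0.0009 -1.    ]]
tray_far_bar [([0.4735, -0.3212, 0.0621], 0.97)]
tray_far_end [([0.4864, -0.3234, 0.0041], 0.69)]
rack_lip [([0.5448, -0.3197, 0.0232], 0.62)]
tray_far_bar [([0.4767, -0.3221, 0.0573], 0.78)]
[ 0.8144  0.3858 -0.3804  1.8169  0.1707  0.97   -0.0773]
```

View pics/w1.png

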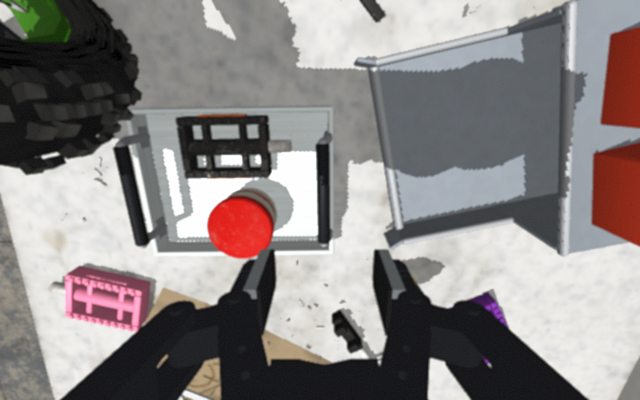

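The wrist view shows the far bar upright at about (324,192), centred between the fingers, so the yaw is aligned. Next I descend and grip.

Call:
send_rows:
  translation:
    - [0,-0.001,0.04]
    - [0,-0.001,0.08]
    - [0,-0.001,0.107]
    - [0,-0.001,0.107]
  twist: [0,0,0,0]

```text
t: 3.5
eef_pos: [0.4717, -0.3239, 0.0427]
orientation: [-2.657, -1.67, 0.006]
wrist_force: [-0.6, 0.1, -0.3]
grip_width: 0.584
```

Call:
send_rows:
  translation:
    - [0,0,0]
    - [0,0,0]
    - [0,0,0]
    - [0,0,0]
  twist: [0,0,0,0]
  grip: 0.0
  force: 25

```text
t: 4.0
eef_pos: [0.472, -0.324, 0.0433]
orientation: [-2.658, -1.671, 0.005]
wrist_force: [-0.3, -0.0, 0.1]
grip_width: -0.0
```

Run:
```python
from h import *
o,R=st()
p=cams.capture("wrist"); find(p,["tray_far_bar"])
q=cams.capture("side"); find(q,["tray_far_bar","tray","tray_near_bar"])
cv2.imwrite("pics/g1.png",np.hstack([p["frame"][:,120:520],cv2.resize(q["frame"][100:300,200:400],(400,400))]))
print(q["R"],q["t"])
```

```text
t 4.0 p [ 0.472  -0.324   0.0433] F [-0.2852 -0.0027  0.1309] g -0.0
[[ 0.4335  0.9011 -0.0041]
 [ 0.9011 -0.4335  0.0002]
 [-0.0016 -0.0038 -1.    ]]
tray_far_bar [([0.4723, -0.3193, 0.0624], 0.85)]
tray_far_bar [([0.4762, -0.321, 0.059], 0.79)]
tray [([0.3976, -0.2849, 0.0014], 0.89), ([0.5021, -0.4652, -0.0015], 0.3)]
tray_near_bar [([0.3281, -0.2508, 0.0611], 0.56)]
[[-0.772   0.6356  0.0037]
 [ 0.5616  0.6849 -0.4642]
 [-0.2976 -0.3563 -0.8857]] [0.5774 0.0537 1.3768]
```

View pics/g1.png

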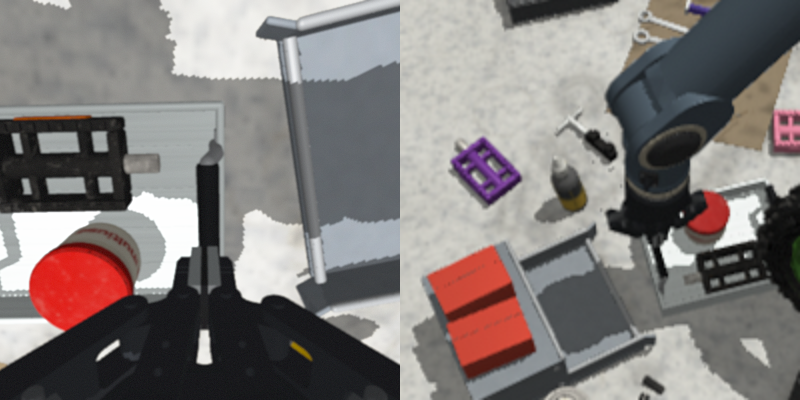

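The bar looks as if it's between the pads (crop pixel (207,250)), but the opening reads 0. A small test lift should settle it.

Call:
send_rows:
  translation:
    - [0,0,-0.01]
    - [0,0,-0.02]
    - [0,0,-0.02]
  twist: [0,0,0]

```text
t: 4.68
eef_pos: [0.4727, -0.3243, 0.0641]
orientation: [-2.659, -1.672, 0.004]
wrist_force: [-0.3, -0.5, 0.9]
grip_width: 0.003
```

Run:
```python
from h import *
o,R=st()
p=cams.capture("wrist"); find(p,["tray_far_bar","tray_far_end"])
q=cams.capture("side"); find(q,["tray_far_bar","tray_far_end"])
cv2.imwrite("pics/g2.png",np.hstack([p["frame"][100:400,220:420],cv2.resize(q["frame"][170:270,290:390],(300,300))]))
# depth near fingers: 3D of the dark bar pixels in wrist view
K,Rc,tc=p["camera_matrix"],p["R"],p["t"]
for v in range(160,300,15):
    for u in (320,328,336):
        z=p["depth"][v,u]; X=Rc.T@(np.linalg.inv(K)@[u,v,1]*z-tc); print(u,v,X.round(3),p["frame"][v,u],end=" | ")
    print()
```

```text
t 4.67 p [ 0.4727 -0.3243  0.0641] F [-0.2878 -0.4959  0.9117] g 0.003
[[ 0.4335  0.9011 -0.0027]
 [ 0.9011 -0.4335 -0.0006]
 [-0.0018 -0.0022 -1.    ]]
tray_far_bar [([0.4732, -0.3181, 0.0627], 0.57)]
tray_far_end []
tray_far_bar [([0.4726, -0.3234, 0.0597], 0.91)]
tray_far_end [([0.4871, -0.3286, 0.0046], 0.87), ([0.4735, -0.321, 0.0571], 0.22)]
320 160 [ 0.493 -0.28   0.066] [25 24 21] | 328 160 [ 0.497 -0.282  0.068] [22 22 20] | 336 160 [ 0.499 -0.291  0.033] [117 116 114] | 
320 175 [ 0.489 -0.288  0.068] [19 18 19] | 328 175 [ 0.493 -0.29   0.068] [25 25 22] | 336 175 [ 0.495 -0.3    0.033] [105 105 101] | 
320 190 [ 0.485 -0.296  0.068] [23 19 20] | 328 190 [ 0.49  -0.298  0.068] [25 24 22] | 336 190 [ 0.493 -0.301  0.062] [101 100  97] | 
320 205 [ 0.481 -0.304  0.067] [20 16 16] | 328 205 [ 0.486 -0.306  0.067] [27 26 26] | 336 205 [ 0.489 -0.309  0.064] [86 86 83] | 
320 220 [ 0.477 -0.313  0.066] [17 14 15] | 328 220 [ 0.482 -0.314  0.067] [27 25 26] | 336 220 [ 0.485 -0.318  0.063] [88 87 85] | 
320 235 [ 0.473 -0.321  0.067] [22 20 20] | 328 235 [ 0.478 -0.323  0.068] [29 29 27] | 336 235 [ 0.481 -0.327  0.063] [79 79 76] | 
320 250 [ 0.477 -0.315  0.1  ] [75 75 73] | 328 250 [ 0.48  -0.316  0.1  ] [81 81 79] | 336 250 [ 0.484 -0.318  0.099] [95 94 91] | 
320 265 [ 0.477 -0.314  0.115] [72 72 70] | 328 265 [ 0.48  -0.317  0.113] [76 76 72] | 336 265 [ 0.483 -0.319  0.113] [90 89 87] | 
320 280 [ 0.477 -0.315  0.125] [62 62 60] | 328 280 [ 0.48  -0.316  0.126] [71 69 68] | 336 280 [ 0.483 -0.318  0.126] [90 89 86] | 
320 295 [ 0.475 -0.319  0.13 ] [36 32 33] | 328 295 [ 0.478 -0.32   0.131] [35 32 32] | 336 295 [ 0.483 -0.317  0.137] [25 22 22] |
```

View pics/g2.png

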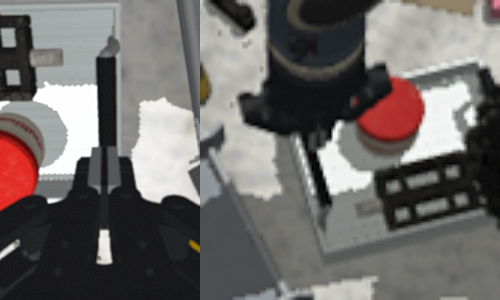

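Run:
```python
from h import *
o,R=st(); P=np.array(o["eef_pos"])
for c in ("wrist","side","top"):
    p=cams.capture(c); K,Rc,tc=p["camera_matrix"],p["R"],p["t"]
    v,u=np.mgrid[0:400,0:640]; z=p["depth"]
    X=np.stack([u,v,np.ones_like(u)],-1).reshape(-1,3)@np.linalg.inv(K).T*z.reshape(-1,1)
    X=(X-tc)@Rc; T=(X-P)@R; m=(z.reshape(-1)>0)&(abs(T[:,0])<.03)&(abs(T[:,1])<.03)&(T[:,2]<.02)&(T[:,2]>-.09)
    T=T[m]; print(c,len(T))
    h,e=np.histogram(T[:,2],bins=np.arange(-.09,.021,.005)); print(dict(zip((e[:-1]*1000).round().astype(int).tolist(),h.tolist())))
    s=T[T[:,2]>-.07]; 
    for b in np.arange(-.07,.015,.01):
        k=s[(s[:,2]>=b)&(s[:,2]<b+.01)]
        if len(k): print(round(b,3),"x",k[:,0].min().round(3),k[:,0].max().round(3),"y",k[:,1].min().round(3),k[:,1].max().round(3),len(k))
```

```text
t 4.97 p [ 0.4715 -0.3237  0.0624] F [-0.6163 -0.7442  0.0107] g -0.003
[[ 0.4335  0.9012 -0.0056]
 [ 0.9012 -0.4335  0.0012]
 [-0.0014 -0.0055 -1.    ]]
wrist 11016
{-90: 1677, -85: 3025, -80: 1589, -75: 1047, -70: 522, -65: 345, -60: 397, -55: 356, -50: 339, -45: 300, -40: 259, -35: 77, -30: 0, -25: 0, -20: 0, -15: 0, -10: 382, -5: 688, 0: 13, 5: 0, 10: 0, 15: 0}
-0.07 x -0.012 0.012 y -0.019 0.02 867
-0.06 x 0.005 0.011 y -0.013 0.015 753
-0.05 x 0.005 0.011 y -0.012 0.015 639
-0.04 x 0.005 0.011 y -0.012 0.014 336
-0.01 x -0.011 0.03 y -0.002 0.01 1070
0.0 x -0.003 0.03 y -0.002 0.01 13
side 213
{-90: 15, -85: 45, -80: 19, -75: 13, -70: 11, -65: 9, -60: 5, -55: 10, -50: 7, -45: 13, -40: 8, -35: 5, -30: 0, -25: 0, -20: 0, -15: 0, -10: 8, -5: 35, 0: 10, 5: 0, 10: 0, 15: 0}
-0.07 x -0.004 0.013 y -0.005 0.016 20
-0.06 x 0.006 0.012 y -0.012 0.014 15
-0.05 x -0.005 0.013 y -0.012 0.014 20
-0.04 x 0.006 0.011 y -0.009 0.014 13
-0.01 x -0.006 0.03 y -0.002 0.01 43
0.0 x -0.006 0.017 y -0.002 0.009 10
top 25
{-90: 0, -85: 0, -80: 0, -75: 0, -70: 0, -65: 0, -60: 0, -55: 0, -50: 0, -45: 0, -40: 0, -35: 0, -30: 0, -25: 0, -20: 0, -15: 0, -10: 11, -5: 14, 0: 0, 5: 0, 10: 0, 15: 0}
-0.01 x -0.03 -0.017 y -0.002 0.01 25
```

Both cameras put the shut fingertips about 34 mm short of the reported TCP, so the fingers closed just above the bar. From here on I'll measure tip height by depth. Next: reopen, descend about 53 mm with a 4 mm shift along +y, and grip.

Call:
send_rows:
  translation:
    - [0,0.002,0]
    - [0,0.004,0]
    - [0,0.004,0.0]
    - [0,0.004,0.02]
    - [0,0.004,0.04]
    - [0,0.004,0.053]
    - [0,0.004,0.053]
  twist: [0,0,0,0,0,0,0]
  grip: 0.05

```text
t: 6.0
eef_pos: [0.4744, -0.3251, 0.0086]
orientation: [-2.655, -1.669, 0.007]
wrist_force: [0.5, -0.5, 0.3]
grip_width: 0.586
```

Call:
send_rows:
  translation:
    - [0,0,0]
    - [0,0,0]
    - [0,0,0]
    - [0,0,0]
  twist: [0,0,0,0]
  grip: 0.0
  force: 25

```text
t: 6.5
eef_pos: [0.4745, -0.3252, 0.0093]
orientation: [-2.655, -1.67, 0.008]
wrist_force: [-2.8, 1.6, 6.1]
grip_width: 0.13
```

Call:
send_rows:
  translation:
    - [0,0,-0.008]
    - [0,0,-0.017]
    - [0,0,-0.026]
    - [0,0,-0.034]
    - [0.005,-0.001,-0.034]
    - [0.01,-0.002,-0.034]
    - [0.016,-0.004,-0.034]
    - [0.016,-0.004,-0.034]
  twist: [0,0,0,0,-0.9,-1.8,-2.6,-2.6]

```text
t: 7.5
eef_pos: [0.4789, -0.3083, 0.0438]
orientation: [-2.449, -1.96, 0.004]
wrist_force: [-0.2, 1.4, -4.7]
grip_width: 0.131
```

```bash
cat >> h.py <<'E'
ra=-.2154; ro=np.array([.6438,-.3411]); rR=np.array([[np.cos(ra),-np.sin(ra)],[np.sin(ra),np.cos(ra)]])
def rk(X): X=np.array(X); return np.r_[rR.T@(X[:2]-ro),X[2]]
def look(cs,names):
    for c in cs:
        p=cams.capture(c); print(c)
        for n in names:
            r=cams.spot_point(p,n)
            for d in r[:1]: print("  ",n,"w",np.array(d["position"]).round(4),"rack",rk(d["position"]).round(4),round(d["p"],2))
    return p
E
python3 - <<'E'
from h import *
o,R=st(); print("tool rack",rk(o["eef_pos"]),"tool-y yaw-ra",np.arctan2(R[1,1],R[0,1])-ra)
p=look(["side","wrist"],["tray_far_bar","tray_near_bar","tray_far_end","tray_near_end","rack_lip","rack_cheek","tray"])
cv2.imwrite("pics/l1.png",p["frame"])
E
```

```text
t 7.5 p [ 0.4789 -0.3083  0.0438] F [-0.1908  1.4489 -4.7463] g 0.131
[[ 0.2194  0.9756 -0.0053]
 [ 0.9756 -0.2194  0.0022]
 [ 0.0009 -0.0056 -1.    ]]
tool rack [-0.1681 -0.0032  0.0438] tool-y yaw-ra -0.005790739400975603
side
   tray_far_bar w [ 0.4796 -0.3061  0.0954] rack [-0.1679 -0.0009  0.0954] 0.79
   tray_near_bar w [ 0.3195 -0.2662  0.0627] rack [-0.3328  0.0039  0.0627] 0.63
   tray_far_end w [ 0.5011 -0.3096  0.0411] rack [-0.1461  0.0003  0.0411] 0.95
   tray_near_end w [ 0.3206 -0.2615 -0.0024] rack [-0.3327  0.0087 -0.0024] 0.75
   rack_lip w [ 0.5479 -0.3225  0.0253] rack [-0.0977 -0.0023  0.0253] 0.68
   rack_cheek w [ 0.5598 -0.2388  0.0507] rack [-0.1039  0.082   0.0507] 0.85
   tray w [ 0.4079 -0.2875  0.0187] rack [-0.2419  0.0019  0.0187] 0.88
wrist
   tray_far_bar w [ 0.4796 -0.3049  0.0953] rack [-0.1681  0.0003  0.0953] 0.83
   tray_near_bar w [ 0.3174 -0.2658  0.0623] rack [-0.335   0.0038  0.0623] 0.74
   tray_far_end w [ 0.5026 -0.3085  0.0386] rack [-0.1449  0.0017  0.0386] 0.77
   tray_near_end w [ 0.3208 -0.2677 -0.0005] rack [-0.3312  0.0027 -0.0005] 0.68
   rack_lip w [ 0.5441 -0.3193  0.0225] rack [-0.1021 -0.      0.0225] 0.61
   rack_cheek w [ 0.5629 -0.2403  0.0462] rack [-0.1006  0.0812  0.0462] 0.74
   tray w [ 0.4115 -0.289   0.0161] rack [-0.2381  0.0012  0.0161] 0.71
```

View pics/l1.png

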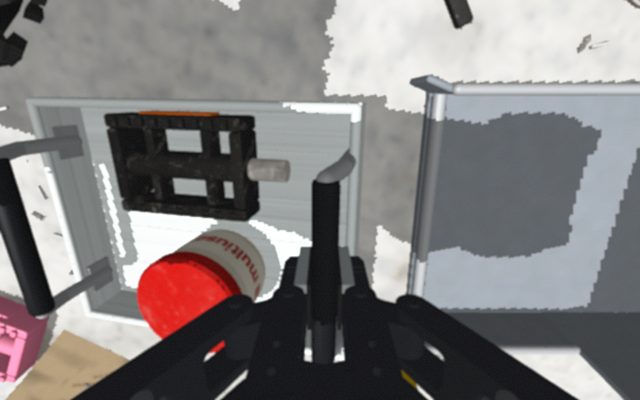

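The wrist view shows the tray far end at about (355,200), parallel to the lip at (428,200). The near end is on the bench and the far end at 40 mm. I'm advancing 70 mm over the lip, then lowering.

Call:
send_rows:
  translation:
    - [0,0.01,0]
    - [0,0.022,0]
    - [0,0.035,0]
    - [0,0.048,0]
    - [0,0.06,0]
    - [0,0.07,0]
    - [0,0.07,0.006]
    - [0,0.07,0.01]
  twist: [-0.2,-0.2,-0.2,-0.2,-0.2,-0.2,-0.2,-0.2]

```text
t: 9.3
eef_pos: [0.5494, -0.325, 0.0352]
orientation: [-2.435, -1.985, 0.002]
wrist_force: [-0.6, 2.5, 21.8]
grip_width: 0.133
```

Run:
```python
from h import *
o,R=st(); print("tool rack",rk(o["eef_pos"]),"tool-y yaw-ra",np.arctan2(R[1,1],R[0,1])-ra)
p=look(["side","wrist"],["tray_far_bar","tray_near_bar","tray_far_end","tray_near_end"])
```

```text
t 9.3 p [ 0.5494 -0.325   0.0352] F [-0.5948  2.4851 21.7518] g 0.133
[[ 0.2018  0.9794 -0.001 ]
 [ 0.9794 -0.2018 -0.0005]
 [-0.0007 -0.0008 -1.    ]]
tool rack [-0.0956 -0.0045  0.0352] tool-y yaw-ra 0.01222145097328381
side
   tray_far_bar w [ 0.5505 -0.3217  0.0844] rack [-0.0953 -0.001   0.0844] 0.85
   tray_near_bar w [ 0.6452 -0.3471 -0.0027] rack [ 0.0027 -0.0056 -0.0027] 0.73
   tray_far_end w [ 0.5701 -0.3266  0.031 ] rack [-0.0751 -0.0016  0.031 ] 0.96
   tray_near_end w [ 0.3861 -0.2859 -0.0016] rack [-0.2635 -0.0012 -0.0016] 0.87
wrist
   tray_far_bar w [ 0.5485 -0.32    0.09  ] rack [-0.0976  0.0002  0.09  ] 0.78
   tray_near_bar w [ 0.3856 -0.2848  0.0634] rack [-0.2643 -0.0002  0.0634] 0.62
   tray_far_end w [ 0.5715 -0.3242  0.0271] rack [-0.0742  0.0011  0.0271] 0.72
   tray_near_end w [ 0.3857 -0.2863  0.0002] rack [-0.2638 -0.0016  0.0002] 0.8
```

Call:
send_rows:
  translation:
    - [0,0,0]
    - [0,0,0]
    - [0,0,0]
    - [0,0,-0.025]
    - [0,0,-0.05]
  twist: [0,0,0,0,0]
  grip: 0.05

```text
t: 10.42
eef_pos: [0.5485, -0.3248, 0.0852]
orientation: [-2.434, -1.984, 0.003]
wrist_force: [-0.1, -0.4, -0.2]
grip_width: 0.581
```

Call:
send_rows:
  translation:
    - [0,-0.03,-0.01]
    - [0,-0.07,-0.01]
    - [0,-0.11,-0.01]
    - [0,-0.15,-0.01]
    - [0,-0.168,-0.01]
    - [0,-0.168,-0.01]
  twist: [0,0,0,0,0,0]

```text
t: 11.18
eef_pos: [0.3835, -0.2912, 0.0957]
orientation: [-2.435, -1.983, 0.003]
wrist_force: [1.4, -0.1, 0.5]
grip_width: 0.587
```

Run:
```python
from h import *
o,R=st(); print("tool rack",rk(o["eef_pos"]),"tool-y yaw-ra",np.arctan2(R[1,1],R[0,1])-ra)
p=look(["side","wrist"],["tray_far_bar","tray_near_bar","tray_far_end","tray_near_end"])
cv2.imwrite("pics/n1.png",p["frame"])
K,Rc,tc=p["camera_matrix"],p["R"],p["t"]; v,u=np.mgrid[0:400,0:640]; z=p["depth"]
X=((np.stack([u,v,np.ones_like(u)],-1).reshape(-1,3)@np.linalg.inv(K).T*z.reshape(-1,1))-tc)@Rc
T=(X-np.array(o["eef_pos"]))@R
m=(abs(X[:,2]-.063)<.009)&(abs(T[:,1])<.05)&(abs(T[:,0])<.05)&(p["frame"].reshape(-1,3).max(1)<50)
print("bar in tool",np.median(T[m],0),T[m].min(0),T[m].max(0),m.sum())
m=(abs(T[:,1])<.05)&(abs(T[:,0])<.02)&(T[:,2]<-.02)&(T[:,2]>-.07); print("tips",T[m].max(0),T[m].min(0))
```

```text
t 11.18 p [ 0.3835 -0.2912  0.0957] F [ 1.3791 -0.0721  0.4837] g 0.587
[[ 0.2028  0.9792 -0.0022]
 [ 0.9792 -0.2028 -0.0004]
 [-0.0008 -0.0021 -1.    ]]
tool rack [-0.265  -0.0069  0.0957] tool-y yaw-ra 0.011195323265782653
side
   tray_far_bar w [ 0.5491 -0.3194  0.0863] rack [-0.0971  0.001   0.0863] 0.81
   tray_near_bar w [ 0.3844 -0.2888  0.0617] rack [-0.2646 -0.0044  0.0617] 0.85
   tray_far_end w [ 0.57   -0.3271  0.0312] rack [-0.0751 -0.0021  0.0312] 0.82
   tray_near_end w [ 0.3869 -0.287  -0.0006] rack [-0.2625 -0.0021 -0.0006] 0.66
wrist
   tray_far_bar w [ 0.5432 -0.3183  0.0866] rack [-0.1031  0.0008  0.0866] 0.81
   tray_near_bar w [ 0.3836 -0.2831  0.0604] rack [-0.2666  0.001   0.0604] 0.64
   tray_far_end w [ 0.5708 -0.3254  0.0301] rack [-0.0747 -0.0003  0.0301] 0.71
   tray_near_end w [ 0.3859 -0.2894  0.0009] rack [-0.263  -0.0046  0.0009] 0.78
bar in tool [0.006  0.0031 0.0276] [-0.0395 -0.0024  0.025 ] [0.0392 0.0072 0.0313] 1295
tips [ 0.0117  0.0417 -0.0307] [-0.0132 -0.0361 -0.07  ]
```

View pics/n1.png

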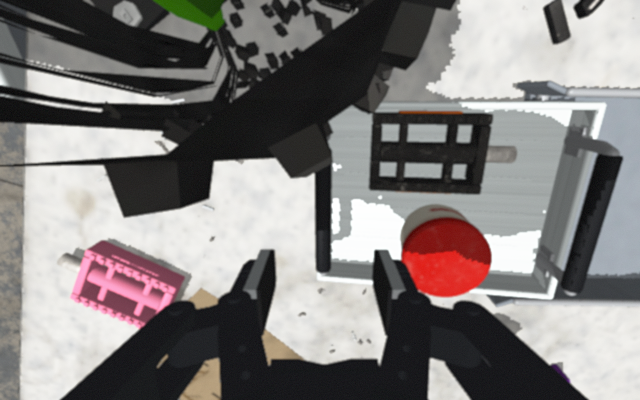

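The wrist view shows the near bar at about (323,210), between the fingers. The bike wheel's tyre is close by at about (300,160), so I'm checking clearance before descending.

Run:
```python
from h import *
o,R=st(); P=np.array(o["eef_pos"])
for c in ("wrist","side","top"):
    p=cams.capture(c); K,Rc,tc=p["camera_matrix"],p["R"],p["t"]; v,u=np.mgrid[0:400,0:640]; z=p["depth"]
    X=((np.stack([u,v,np.ones_like(u)],-1).reshape(-1,3)@np.linalg.inv(K).T*z.reshape(-1,1))-tc)@Rc
    T=(X-P)@R
    if c=="wrist": print("cam in tool",(Rc.T@-tc-P)@R)
    for xm in (.06,.09,.12,.15):
        m=(z.reshape(-1)>.02)&(T[:,0]>xm-.03)&(T[:,0]<xm)&(X[:,2]>.075)&(X[:,2]<.4)&(T[:,1]<.06)&(T[:,1]>-.15)
        if m.sum(): print(c,"toolx<",xm,"n",m.sum(),"y max",T[m,1].max().round(3),"worldz",X[m,2].min().round(3),X[m,2].max().round(3))
    if c=="wrist":
        for uu,vv in ((305,160),(325,140),(375,90),(415,30),(160,190),(290,160)):
            i=vv*640+uu; print(uu,vv,"tool",T[i].round(3),"world",X[i].round(3))
```

```text
t 11.68 p [ 0.3843 -0.2909  0.0955] F [-0.2861  0.0901 -0.2706] g 0.584
[[ 0.2015  0.9795 -0.0021]
 [ 0.9795 -0.2015  0.0003]
 [-0.0002 -0.0021 -1.    ]]
cam in tool [ 0.0809  0.001  -0.1704]
wrist toolx< 0.09 n 6894 y max 0.015 worldz 0.099 0.215
wrist toolx< 0.12 n 6665 y max 0.014 worldz 0.075 0.21
wrist toolx< 0.15 n 144 y max 0.0 worldz 0.075 0.115
305 160 tool [ 0.081  0.001 -0.17 ] world [ 0.402 -0.212  0.266]
325 140 tool [ 0.081  0.001 -0.17 ] world [ 0.402 -0.212  0.266]
375 90 tool [ 0.082  0.01  -0.111] world [ 0.411 -0.212  0.207]
415 30 tool [ 0.081  0.001 -0.17 ] world [ 0.402 -0.212  0.266]
160 190 tool [ 0.081  0.001 -0.17 ] world [ 0.402 -0.212  0.266]
290 160 tool [ 0.081  0.001 -0.17 ] world [ 0.402 -0.212  0.266]
side toolx< 0.06 n 483 y max 0.036 worldz 0.252 0.399
side toolx< 0.09 n 81 y max 0.016 worldz 0.168 0.294
side toolx< 0.12 n 659 y max 0.017 worldz 0.103 0.331
side toolx< 0.15 n 1103 y max 0.003 worldz 0.075 0.363
top toolx< 0.12 n 462 y max 0.007 worldz 0.25 0.332
top toolx< 0.15 n 894 y max 0.003 worldz 0.161 0.366
```

Run:
```python
from h import *
o,R=st(); P=np.array(o["eef_pos"])
q=cams.capture("side"); cv2.imwrite("pics/s2.png",cv2.resize(q["frame"][60:310,240:560],(800,625))[:600])
w=cams.capture("wrist")
for c,p in (("wrist",w),("side",q)):
    K,Rc,tc=p["camera_matrix"],p["R"],p["t"]; v,u=np.mgrid[0:400,0:640]; z=p["depth"]
    X=((np.stack([u,v,np.ones_like(u)],-1).reshape(-1,3)@np.linalg.inv(K).T*z.reshape(-1,1))-tc)@Rc
    T=(X-P)@R
    for b in np.arange(.08,.40,.03):
        m=(z.reshape(-1)>.02)&(T[:,0]>.045)&(T[:,0]<.2)&(X[:,2]>b)&(X[:,2]<b+.03)&(T[:,1]<.06)&(T[:,1]>-.08)
        if m.sum()>5: i=T[m,0].argsort(); print(c,"z",round(b,2),"n",m.sum(),"min toolx",T[m][i[:1]].round(3),"2%",np.percentile(T[m,0],2).round(3),"ymax",T[m,1].max().round(3))
```

```text
t 11.82 p [ 0.3841 -0.2909  0.0955] F [ 0.107   0.4729 -0.8026] g 0.584
[[ 0.2018  0.9794 -0.0022]
 [ 0.9794 -0.2018  0.0001]
 [-0.0003 -0.0022 -1.    ]]
wrist z 0.08 n 1611 min toolx [[ 0.088 -0.026 -0.006]] 2% 0.09 ymax 0.003
wrist z 0.11 n 1217 min toolx [[ 0.082 -0.026 -0.041]] 2% 0.084 ymax 0.006
wrist z 0.14 n 1561 min toolx [[ 0.078 -0.027 -0.074]] 2% 0.079 ymax 0.011
wrist z 0.17 n 4399 min toolx [[ 0.068 -0.007 -0.104]] 2% 0.075 ymax 0.015
wrist z 0.2 n 4738 min toolx [[ 0.068 -0.007 -0.106]] 2% 0.074 ymax 0.016
side z 0.08 n 327 min toolx [[ 0.097  0.    -0.012]] 2% 0.121 ymax 0.004
side z 0.11 n 315 min toolx [[ 0.104  0.004 -0.03 ]] 2% 0.113 ymax 0.004
side z 0.14 n 272 min toolx [[ 0.088  0.013 -0.068]] 2% 0.097 ymax 0.015
side z 0.17 n 262 min toolx [[ 0.07  -0.005 -0.104]] 2% 0.084 ymax 0.017
side z 0.2 n 254 min toolx [[ 0.072 -0.    -0.129]] 2% 0.076 ymax 0.017
side z 0.23 n 242 min toolx [[ 0.074 -0.001 -0.135]] 2% 0.078 ymax 0.013
side z 0.26 n 250 min toolx [[ 0.085 -0.009 -0.167]] 2% 0.088 ymax 0.01
side z 0.29 n 274 min toolx [[ 0.089 -0.028 -0.195]] 2% 0.092 ymax 0.002
side z 0.32 n 504 min toolx [[ 0.106 -0.037 -0.225]] 2% 0.111 ymax -0.011
side z 0.35 n 554 min toolx [[ 0.133 -0.053 -0.256]] 2% 0.137 ymax -0.032
side z 0.38 n 26 min toolx [[ 0.045 -0.025 -0.309]] 2% 0.045 ymax 0.02
```

View pics/s2.png

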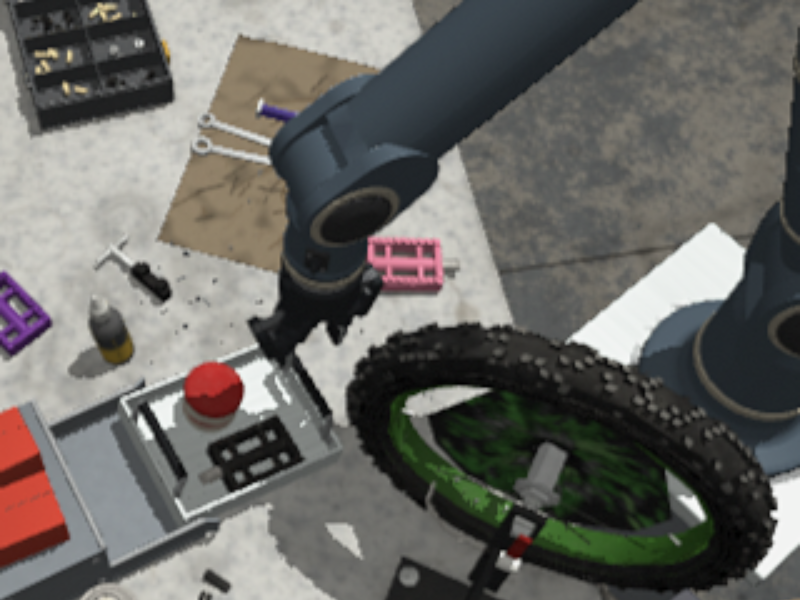

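The side view shows the gripper just right of the tyre, with the tyre's nearest point 68 mm off the tool axis and the body only ±43 mm wide. That's enough room, so I'm descending slightly right of centre and gripping.

Call:
send_rows:
  translation:
    - [-0.006,0.003,0.0]
    - [-0.006,0.003,0.02]
    - [-0.006,0.003,0.045]
    - [-0.006,0.003,0.07]
    - [-0.006,0.003,0.086]
    - [-0.006,0.003,0.086]
  twist: [0,0,0,0,0,0]

```text
t: 12.68
eef_pos: [0.385, -0.2972, 0.0087]
orientation: [-2.433, -1.982, 0.003]
wrist_force: [0.4, 0.6, -0.4]
grip_width: 0.588
```

Call:
send_rows:
  translation:
    - [0,0,0]
    - [0,0,0]
    - [0,0,0]
    - [0,0,0]
  twist: [0,0,0,0]
  grip: 0.0
  force: 25

```text
t: 13.18
eef_pos: [0.3842, -0.2973, 0.0093]
orientation: [-2.433, -1.982, 0.006]
wrist_force: [-3.9, 0.8, 6.7]
grip_width: 0.128
```

Call:
send_rows:
  translation:
    - [0,0,-0.008]
    - [0,0,-0.016]
    - [0,0,-0.024]
    - [0,0,-0.03]
    - [0,0,-0.03]
  twist: [0,0,0,0,0]

```text
t: 13.8
eef_pos: [0.3843, -0.2975, 0.0397]
orientation: [-2.433, -1.982, 0.006]
wrist_force: [0.3, 0.5, -4.7]
grip_width: 0.13
```

Run:
```python
from h import *
o,R=st(); print("tool rack",rk(o["eef_pos"]),"tool-y yaw-ra",np.arctan2(R[1,1],R[0,1])-ra)
look(["side","wrist"],["tray_far_bar","tray_near_bar","tray_far_end","tray_near_end"])
```

```text
t 13.8 p [ 0.3843 -0.2975  0.0397] F [ 0.3176  0.5423 -4.6528] g 0.13
[[ 0.2024  0.9793 -0.0051]
 [ 0.9793 -0.2024  0.0005]
 [-0.0005 -0.0051 -1.    ]]
tool rack [-0.2628 -0.0128  0.0397] tool-y yaw-ra 0.011612514910415511
side
   tray_far_bar w [ 0.5551 -0.323   0.0884] rack [-0.0905 -0.0013  0.0884] 0.6
   tray_near_bar w [ 0.3888 -0.2915  0.0892] rack [-0.2597 -0.006   0.0892] 0.74
   tray_far_end w [ 0.5583 -0.3242  0.0264] rack [-0.0871 -0.0018  0.0264] 0.88
   tray_near_end w [ 0.3774 -0.2819  0.0293] rack [-0.2729  0.0009  0.0293] 0.86
wrist
   tray_near_bar w [ 0.3879 -0.2891  0.0918] rack [-0.2611 -0.0039  0.0918] 0.84
   tray_far_end w [ 0.5636 -0.3241  0.0258] rack [-0.082  -0.0005  0.0258] 0.65
```

Call:
send_rows:
  translation:
    - [0.002,0.01,0]
    - [0.002,0.03,0]
    - [0.002,0.052,0]
    - [0.002,0.075,0]
    - [0.002,0.098,0]
    - [0.002,0.12,0]
    - [0.002,0.14,0]
    - [0.002,0.155,0]
  twist: [0.15,0.15,0.15,0.15,0.15,0.15,0.15,0.15]

```text
t: 15.3
eef_pos: [0.537, -0.3264, 0.0378]
orientation: [-2.444, -1.965, 0.007]
wrist_force: [-2.7, 0.4, -2.6]
grip_width: 0.128
```

Run:
```python
from h import *
o,R=st(); print("tool rack",rk(o["eef_pos"]),"tool-y yaw-ra",np.arctan2(R[1,1],R[0,1])-ra)
look(["side","top","wrist"],["tray_near_bar","tray_far_bar","tray_far_end","tray_near_end","tray","rack_lip"])
```

```text
t 15.3 p [ 0.537  -0.3264  0.0378] F [-2.6611  0.3948 -2.6151] g 0.128
[[ 0.2149  0.9766 -0.0069]
 [ 0.9766 -0.2149  0.0017]
 [ 0.0002 -0.0071 -1.    ]]
tool rack [-0.1075 -0.0084  0.0378] tool-y yaw-ra -0.001195914810881632
side
   tray_near_bar w [ 0.5413 -0.3168  0.0902] rack [-0.1053  0.0018  0.0902] 0.56
   tray_near_end w [ 0.5223 -0.3119  0.0272] rack [-0.1249  0.0026  0.0272] 0.81
   tray w [ 0.618  -0.3298  0.0239] rack [-0.0276  0.0055  0.0239] 0.56
   rack_lip w [ 0.5974 -0.1618  0.0006] rack [-0.0837  0.1652  0.0006] 0.71
top
   tray_near_bar w [ 0.5358 -0.3153  0.0933] rack [-0.111   0.0021  0.0933] 0.97
   tray_near_end w [ 0.5227 -0.3085  0.0288] rack [-0.1253  0.006   0.0288] 0.57
wrist
   tray_near_bar w [ 0.5391 -0.3158  0.0876] rack [-0.1077  0.0023  0.0876] 0.85
   tray_far_end w [ 0.7104 -0.3531  0.015 ] rack [0.0676 0.0025 0.015 ] 0.59
   tray_near_end w [ 0.5246 -0.3145  0.0311] rack [-0.1221  0.0005  0.0311] 0.82
   tray w [ 0.5388 -0.3166  0.0896] rack [-0.1078  0.0015  0.0896] 0.38
```

Call:
send_rows:
  translation:
    - [-0.001,0.008,0]
    - [-0.002,0.016,0]
    - [-0.002,0.023,0]
    - [-0.002,0.028,0]
    - [-0.002,0.032,0]
    - [-0.002,0.032,0]
  twist: [0,0,0,0,0,0]

```text
t: 17.1
eef_pos: [0.5659, -0.3353, 0.0374]
orientation: [-2.443, -1.963, 0.009]
wrist_force: [-4.3, 1.2, -2.5]
grip_width: 0.128
```

Run:
```python
from h import *
o,R=st(); print("tool rack",rk(o["eef_pos"]),"tool-y yaw-ra",np.arctan2(R[1,1],R[0,1])-ra)
look(["side","top","wrist"],["tray_near_bar","tray_near_end","rack_lip","rack_seat"])
p=cams.capture("wrist");cv2.imwrite("pics/i1.png",p["frame"])
```

```text
t 17.1 p [ 0.5659 -0.3353  0.0374] F [-4.251   1.1968 -2.4822] g 0.128
[[ 0.2153  0.9765 -0.0091]
 [ 0.9766 -0.2153  0.002 ]
 [ 0.     -0.0093 -1.    ]]
tool rack [-0.0773 -0.011   0.0374] tool-y yaw-ra -0.0015788601614386555
side
   tray_near_bar w [ 0.5728 -0.3261  0.0888] rack [-0.0726 -0.0005  0.0888] 0.56
   tray_near_end w [ 0.5524 -0.322   0.0265] rack [-0.0934 -0.0009  0.0265] 0.91
   rack_lip w [ 0.5507 -0.3202  0.0232] rack [-0.0954  0.0005  0.0232] 0.67
top
   tray_near_end w [ 0.5531 -0.3188  0.0272] rack [-0.0934  0.0024  0.0272] 0.85
   rack_lip w [ 0.5461 -0.3209  0.0293] rack [-0.0998 -0.0011  0.0293] 0.68
wrist
   tray_near_bar w [ 0.5703 -0.3252  0.0914] rack [-0.0752 -0.0002  0.0914] 0.97
   tray_near_end w [ 0.5612 -0.2406  0.0496] rack [-0.1022  0.0805  0.0496] 0.15
   rack_lip w [ 0.5413 -0.3192  0.0227] rack [-0.1048 -0.0005  0.0227] 0.85
```

View pics/i1.png

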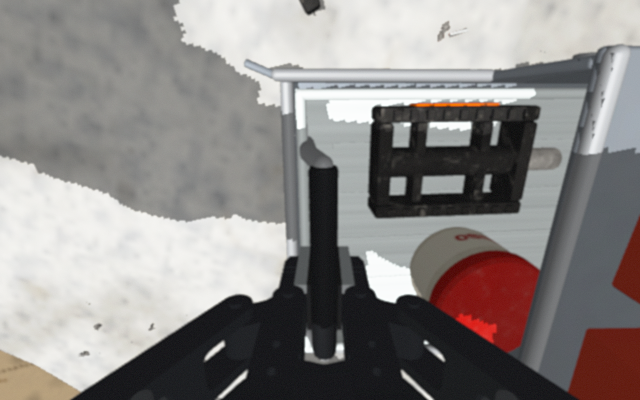

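The wrist view shows the tray's near rim at about x=302, just behind the lip at x=290, with the pedal lying and the tub standing. The 4 N reaction suggests the buffer is compressed, so I'm lowering the near end.

Call:
send_rows:
  translation:
    - [0,0.001,0.004]
    - [0,0.001,0.008]
    - [0,0,0.012]
    - [0,-0.002,0.015]
    - [0,-0.002,0.016]
  twist: [0,0,0,0,0]

```text
t: 18.52
eef_pos: [0.5625, -0.3348, 0.0215]
orientation: [-2.442, -1.962, 0.011]
wrist_force: [-9.1, 2.6, 1.0]
grip_width: 0.126
```

Run:
```python
from h import *
o,R=st(); print("tool rack",rk(o["eef_pos"]))
look(["side","top","wrist"],["tray_near_bar","tray_near_end"])
```

```text
t 18.52 p [ 0.5625 -0.3348  0.0215] F [-9.0755  2.5608  1.0145] g 0.126
[[ 0.2155  0.9764 -0.011 ]
 [ 0.9765 -0.2155  0.0022]
 [-0.0002 -0.0112 -0.9999]]
tool rack [-0.0808 -0.0112  0.0215]
side
   tray_near_bar w [ 0.5686 -0.3238  0.0722] rack [-0.0772  0.0008  0.0722] 0.85
   tray_near_end w [ 0.5557 -0.3201  0.0112] rack [-0.0906  0.0017  0.0112] 0.97
top
   tray_near_bar w [ 0.5655 -0.3241  0.075 ] rack [-0.0801 -0.0001  0.075 ] 0.95
   tray_near_end w [ 0.5547 -0.316   0.0113] rack [-0.0924  0.0055  0.0113] 0.92
wrist
   tray_near_bar w [ 0.5671 -0.324   0.0713] rack [-0.0786  0.0003  0.0713] 0.79
```

Call:
send_rows:
  translation:
    - [0,-0.001,0]
    - [0,-0.001,0]
    - [0,-0.001,0]
    - [0,-0.001,0]
    - [0,-0.001,-0.03]
    - [0,-0.001,-0.08]
    - [0,-0.001,-0.13]
    - [0,-0.001,-0.15]
  twist: [0,0,0,0,0,0,0,0]
  grip: 0.05

```text
t: 19.98
eef_pos: [0.565, -0.3354, 0.1754]
orientation: [-2.447, -1.966, 0.008]
wrist_force: [-0.3, 0.3, -0.1]
grip_width: 0.591
```

Run:
```python
from h import *
o,R=st()
look(["top","side","wrist"],["tray_near_bar","tray_far_bar","tray_near_end","tray_far_end","tray","grease_tub","pedal"])
look(["side"],["aerosol_can","oil_bottle","chain_tool","brake_caliper"])
p=cams.capture("wrist");cv2.imwrite("pics/f1.png",p["frame"])
# rim height from wrist depth: fit plane to tray floor/rim
K,Rc,tc=p["camera_matrix"],p["R"],p["t"]; v,u=np.mgrid[0:400,0:640]; z=p["depth"]
X=((np.stack([u,v,np.ones_like(u)],-1).reshape(-1,3)@np.linalg.inv(K).T*z.reshape(-1,1))-tc)@Rc
Q=np.c_[(X[:,:2]-ro)@rR,X[:,2]]
for lo in (-.09,-.07,-.05,-.03,-.01,.01):
    m=(z.reshape(-1)>0)&(Q[:,0]>lo)&(Q[:,0]<lo+.02)&(abs(Q[:,1])<.07)&(Q[:,2]>.008)&(Q[:,2]<.022); print("floor x",lo,m.sum(),np.median(Q[m,2]).round(4) if m.sum() else None)
```

```text
t 19.98 p [ 0.565  -0.3354  0.1754] F [-0.2904  0.2981 -0.1289] g 0.591
[[ 0.2155  0.9765 -0.0057]
 [ 0.9765 -0.2155 -0.0006]
 [-0.0018 -0.0054 -1.    ]]
top
   tray_near_bar w [ 0.5637 -0.3224  0.0757] rack [-0.0822  0.0011  0.0757] 0.66
   tray_near_end w [ 0.5538 -0.3168  0.0077] rack [-0.0931  0.0045  0.0077] 0.89
   tray_far_end w [ 0.5532 -0.3187  0.0094] rack [-0.0933  0.0025  0.0094] 0.5
   grease_tub w [ 0.647  -0.3788  0.0195] rack [ 0.0112 -0.0361  0.0195] 0.83
   pedal w [ 0.5734 -0.5906  0.0016] rack [-0.0154 -0.2588  0.0016] 0.82
side
   tray_near_bar w [ 0.5672 -0.3246  0.0771] rack [-0.0784 -0.0003  0.0771] 0.67
   tray_far_bar w [ 0.5539 -0.3193  0.0101] rack [-0.0925  0.0021  0.0101] 0.52
   tray_near_end w [ 0.5536 -0.3196  0.0077] rack [-0.0927  0.0017  0.0077] 0.58
   tray w [ 0.6463 -0.3426  0.0112] rack [ 0.0028 -0.0009  0.0112] 0.87
   grease_tub w [ 0.6416 -0.373   0.0138] rack [ 0.0047 -0.0316  0.0138] 0.54
   pedal w [ 0.5688 -0.5903  0.0002] rack [-0.02   -0.2595  0.0002] 0.97
wrist
   tray_near_bar w [ 0.5671 -0.3254  0.0729] rack [-0.0783 -0.0011  0.0729] 0.6
   tray_near_end w [ 0.5555 -0.3242  0.0136] rack [-0.0899 -0.0024  0.0136] 0.67
   tray_far_end w [ 0.5458 -0.3193  0.0198] rack [-0.1004  0.0003  0.0198] 0.28
   tray w [ 0.6476 -0.3414  0.0078] rack [0.0038 0.0005 0.0078] 0.76
   grease_tub w [ 0.6455 -0.3773  0.0165] rack [ 0.0094 -0.035   0.0165] 0.92
   pedal w [ 0.5707 -0.5906  0.0008] rack [-0.0181 -0.2594  0.0008] 0.75
side
   aerosol_can w [ 0.7066 -0.1977 -0.0044] rack [ 0.0307  0.1535 -0.0044] 0.83
   brake_caliper w [ 0.598  -0.1597 -0.0007] rack [-0.0835  0.1674 -0.0007] 0.83
floor x -0.09 699 0.0151
floor x -0.07 2331 0.0151
floor x -0.05 1488 0.0152
floor x -0.03 1261 0.0152
floor x -0.01 775 0.0152
floor x 0.01 544 0.0152
```

View pics/f1.png

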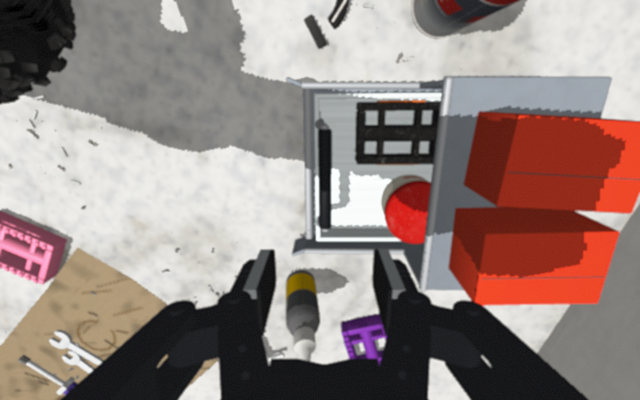

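The last wrist view shows the tray behind the lip (rim at x≈313, lip at 305), with the pedal flat and the tub standing. The tray floor reads z = 15.1–15.2 mm along the visible part of its length, so it lies flat on the deck.

```bash
python3 -c "
from h import *
ticket.sign_off(); st()"
```

```text
the job is handed in; nothing more can be done
the job is handed in; nothing more can be done
```

The tray is seated in the low bay and the job was handed in at about 21 s; `sign_off` gives no verdict, so I rely on my own checks. I lifted the far end by its bar and rested it over the lip with the hand off. I then took the near bar, slid the tray in against the buffer, lowered the near end behind the lip, let go and moved clear.

**Checks that passed**
- **Far end over the lip:** with the hand off, the far end was at rack x ≈ -75 mm and z ≈ 30 mm, and the near end was on the bench (z ≈ 0).
- **Final pose:** the tray centre is at about x = +3 mm, y = 0 mm in the rack frame. Its floor is at z = 15.1–15.2 mm along the part that shows, which is deck height plus the 3 mm floor.
- **Load:** in the last picture the tub stands and the pedal lies flat. The wrist force is about 0.

**Checks that failed or disagreed**
- **Fingertip offset:** the reported TCP lay about 34 mm beyond the real fingertips, as both the wrist and side camera depth showed. My first grip therefore closed on nothing above the far bar; I corrected for the offset and regripped.
- **Pedal detection:** the detector's best hits for "pedal" were the purple and pink look-alikes, so the real pedal's state comes only from the picture.
- **Far end when seated:** it is hidden under the shelf, so I judged it from the tray floor and centre.
- **Things standing around:** the aerosol can and brake caliper were found in their old places. The detector did not report the oil bottle or chain tool in the last look. The bottle shows standing in the picture, and I did not confirm the chain tool's position.

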